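# Move a driver module from the programming dock to the controller bay

## Robot

A 6-joint arm with a two-finger parallel gripper is mounted at the origin on the work surface. World frame = base frame: x ahead of the robot, y to its left, z up, the work surface at z = 0. Lengths are in mm, angles in rad, forces in N, time in s.
With the tool pointing down it reaches from about 350 to 875 mm from the base axis. Payload 4.2 kg.
Tool frame: the origin (TCP) lies at the very end of the fingers, on their centre line; the grasp point (between the pads) lies arm.hold_point_z behind it (arm.hold_point_z is the distance from the TCP to the grasp point, in mm); y points along the fingers, x is the direction in which the jaws open and shut, and the axes are right-handed (so a half turn about y gives the same grasp; the last joint's range is limited). The gripper opens to 85 mm and grips with 20 to 120 N. Pads are 22 mm wide; open, the fingers measure 114 mm over their backs; the gripper's body (76 mm by 85 mm) begins 54 mm behind the grasp point. The pads swing forward as they close: fully open they stand 13 mm farther back than shut.
Start: joints at [1.554, 0.385, 0.008, 0, -1.194, -0.259], TCP at [170.166, 601.367, 231.312] pointing down, gripper open.
Joint ranges: [-3.14, 3.14], [-1.21, 2.06], [-1.07, 1.41], [-3.16, 2.05], [-2.99, -0.16], [-3.1, 3.1]. Speed limits (rad/s): [2.79, 2.79, 3.14, 3.14, 3.14, 3.14].

## Interface

Orientations are given as a unit quaternion [x, y, z, w].
In Python, from bench import arm gives the robot as it stands.
- The arm moves only by the shell command python3 -m creep 'ROWS'. ROWS is JSON, a list of rows, each a list of 3 entries, a list of its own where there are three numbers: the shift along the world's x, y, z in mm, then the turn, a rotation vector about the world's x, y, z in rad, then the gripper command: -1 is shut, 1 is fully open, values between are in proportion. In form: [[[dx, dy, dz], [wx, wy, wz], jaw], ...]. A call has 1 to 12 rows; each row is the pose to reach, as a shift and turn from the pose commanded when the call began; what a row does not reach only later rows make up. A row lasts 1/12 s, in which the tool goes at most 41.7 mm and 7.16 degrees, less where a joint would pass 70% of its speed; a pose out of reach is approached as far as the arm can. A call with a gripper value outside its range is refused whole. The fingers move at their own pace and stop on an object; the grip force is fixed at half the most. Time passes only in rows, so rows that repeat a pose let the fingers close. It gives the time, the measured TCP pose, the force and the opening at its end, in the units of the state.
- arm.read_state(): the state, without advancing time (a new reading comes with each control period).
- arm.get_image(name): name is "scene" or "top" or "wrist"; returns (picture, depth): 480x640x3 uint8, red, green, blue; 480x640 float32, mm along the optical axis (not along the pixel's ray), 0 where there is no reading.
- arm.camera_params(name): a dict with "camera_matrix" (3x3 intrinsics, pixels), "k1" (the pictures are not rectified: a ray, as slopes to the right and down, at radius r is drawn at 1 + k1 r^2 times it, then the intrinsics apply), "extrinsics" (4x4, takes a point from world to camera coordinates); the wrist camera has in their place "T_tool_cam" (4x4, takes a point from camera to tool coordinates, whose origin is the TCP and whose axes are the tool frame's). Camera axes: x right, y down, z forward; pixel columns grow to the right and rows downward; lengths in mm; the calibration is good to about 2 mm. A picture is of the moment at which its call begins: read the wrist's pose just before it. camera_params takes no time and is no camera call.
- arm.job_done(): hands the job in, once; it reports no verdict.
The state is a dict: "clock": time; "joints": joint angles; "joint_vel": joint speeds; "joint_efforts": joint torques, N m; "position": TCP position; "ee_rot": TCP orientation; "contact_force": force on the tool from outside, world axes, zero at the start; "wrist_torque": the same for the moment, N m; "gripper_width": finger opening in mm.
Only numpy, scipy, OpenCV 4.12 (cv2) and the standard library are available. Lean on these libraries where they do the work, as an engineer would, in place of code of your own. Each camera call takes 0.05 s, during which the arm holds its last target.

## Task

The plug-in module in the programming dock is done: press it to release the dock's push-push catch, lift it out, and push it down into the bay of the open controller until that bay's catch holds it by itself. Be gentle: pressing or pulling with more than about 25 N breaks a catch. Leave the other things on the bench where they are.

Things in the scene. Friction and masses are not known exactly. Their poses are not given: they have to be found in the camera images.
- module: The plug-in module, 112 mm tall, upright in the programming dock. Aluminium block 56 (its x) x 22 (its y) x 80 mm with a recessed catch track in the lower 36 mm of both wide faces, and a narrower black grip tab on top. 0.16 to 0.24 kg. Origin at the centre of its underside, z up. The same either way round.
- module_top (a point): Centre of the top of the module's grip tab, 112 mm above its underside. The tab is 40 (x) x 16 (y) x 32 mm tall; pinch it across the 16 mm (along y), or press on its top.
- programmer: Programming dock, fixed: closed grey box 160 (x) x 124 (y) x 70 mm with a small screen and a button on top, and a black bay tower 104 x 56 mm standing through it to 92 mm. Origin at bench level on the axis of its vertical slot, z up. The slot's long side is along x; the module stands in it with its axes along the dock's.
- programmer_mouth (a point): Centre of the programming dock's slot at the tower's top, 92 mm up. Slot 58.4 (x) x 24 (y) mm, flared over its top 12 mm to about 70 x 36 mm.
- programmer_catch (a point): Where the module's underside stands while caught: 36 mm above the dock's origin. To release, push it 5 mm further (against about 6 N), onto a hard rubber stop (12 N/mm) 5 mm down, wait 0.2 s and let it rise 18 mm with its spring. Only then can it be lifted out: a pin holds it until it has risen.
- controller: Controller, fixed: base plate 170 (x) x 150 (y) mm with a circuit board under a clear acrylic deck (top 66 mm up) on four posts; in its middle a black bay tower as on the programming dock, its slot empty. Origin at bench level on the slot's axis, z up; the slot's long side is along x. The module goes in with its x along the controller's x, either way round.
- controller_mouth (a point): Centre of the controller's slot at the tower's top, 92 mm up. Slot 58.4 (x) x 24 (y) mm, flared over its top 12 mm to about 70 x 36 mm.
- controller_catch (a point): Nominal underside of a caught module, 36 mm above origin. It meets a sprung sled at 54 (4 N), must go 22 to 23 mm down from there (6 to 9 N; hard rubber stop, 12 N/mm, at 23); let go, it rises 5 mm and is held. Pushed too little, it rises to 54; pushed again, it is released. All these heights are up to 6 mm higher or lower, together, each time: feel for the stop.
- tape: Bystander: roll of blue tape lying flat, 90 mm across, 24 mm tall. Origin at the centre of its underside. Leave it alone.
- capacitor: Bystander: small upright metal can, 25 mm across, 30 mm tall. Origin at the centre of its underside. Leave it alone.
- screwdriver: Bystander: screwdriver 200 mm long with a wooden handle, lying beyond the docks. Origin under its middle. Leave it alone.

How it is judged (in metres and radians):
On the way:
1. the catch of the programming dock is released and the module has come up in it (z of module in the frame of programmer above 0.047 m), for 0.1 s.
At the end, for the whole second after the job is handed in: The module stands in the controller's bay, held down by the catch alone: its underside 27 to 45 mm above the controller's origin and within 5 mm of the slot's axis, its x axis along the slot within 0.12 rad, tilted less than 0.08 rad, at rest (under 20 mm/s) (horizontal distance between module and controller below 0.005 m and z of module in the frame of controller between 0.027 and 0.045 m and angle between module's own z axis and vertical below 0.08 rad and angle between the x axis of module and the x axis of controller, either way round below 0.12 rad and linear speed of module below 0.02 m/s); the robot touches nothing.
It fails at once if more than 25 N between the module and the programming dock (contact force between module and programmer above 25 N).
It fails at once if more than 25 N between the module and the controller (contact force between module and controller above 25 N).
It fails at once if the robot bears on a dock or the controller with more than 25 N (contact force between any of the fingers, the arm and programmer above 25 N or contact force between any of the fingers, the arm and controller above 25 N).
It fails at once if a bystander (tape, capacitor, screwdriver) is moved more than 20 mm (distance of any of tape, capacitor, screwdriver from where it was at the start of the episode above 0.02 m).
It also fails if it takes over 58 s, if anything falls off the work surface, if the arm or the gripper's body presses on something with over 40 N, if the wrist force passes 120 N, or if a joint passes its speed limit or range.

## Working session

There is one attempt and no reset: what is moved stays moved. The work goes in short steps, Python scripts to look and compute and a shell command to move; the robot and the scene stay as the last step left them, time stands still between calls to the robot, and variables do not carry over. Pictures are saved under pics/ and viewed, and the job is handed in when it is done.

```bash
mkdir -p pics; ls; cat > h.py <<'E'
import numpy as np, cv2, json
from bench import arm
def snap(name,fn):
    s=arm.read_state(); im,d=arm.get_image(name)
    cv2.imwrite('pics/'+fn+'.png',im[:,:,::-1]); np.savez('pics/'+fn+'.npz',d=d,p=s['position'],q=s['ee_rot'])
    return im,d,s
E
python3 - <<'E'
from h import *
print(arm.read_state()); print(arm.hold_point_z)
for n in("scene","top","wrist"):
    print(n,arm.camera_params(n)); snap(n,n+'0')
E
```

```text
pics
{'clock': 0.0, 'joints': array([ 1.55361240e+00,  3.85541727e-01,  6.61753872e-03, -4.70946743e-04,
       -1.19397545e+00, -2.58567137e-01]), 'joint_vel': array([-7.88629178e-04,  6.98052098e-04,  8.73569596e-05,  1.06908025e-03,
       -1.44885896e-03, -1.70581290e-03]), 'joint_efforts': array([-1.77673073e-04, -3.92292058e+01,  1.88403082e+01,  4.18603867e+00,
       -4.57583112e-03,  5.02825941e-07]), 'position': array([170.01881484, 600.82905307, 230.23144047]), 'ee_rot': array([ 0.42706681, -0.56352154,  0.56450125, -0.4259058 ]), 'contact_force': array([-0.00274354, -0.26293675, -0.28960086]), 'wrist_torque': array([-0.01948329,  0.01853764,  0.00673932]), 'gripper_width': 85.43697849421326}
18.700000000000003
scene {'camera_matrix': array([[482.87038092,   0.        , 316.75486858],
       [  0.        , 482.87038092, 241.89873793],
       [  0.        ,   0.        ,   1.        ]]), 'k1': 0.030778688366743103, 'extrinsics': array([[-8.05698681e-01,  5.92317951e-01,  3.01322071e-03,
         4.82469124e+02],
       [ 4.11173065e-01,  5.62944195e-01, -7.16959234e-01,
   
[... 620 characters left out ...]
32e-02, -9.91520821e-01,
         8.77436136e+02],
       [ 0.00000000e+00,  0.00000000e+00,  0.00000000e+00,
         1.00000000e+00]])}
wrist {'camera_matrix': array([[405.04147627,   0.        , 311.91154577],
       [  0.        , 405.04147627, 238.68950271],
       [  0.        ,   0.        ,   1.        ]]), 'k1': -0.05738448592147914, 'T_tool_cam': array([[ 9.99999969e-01, -2.10816117e-04,  1.34746134e-04,
         4.28970831e-01],
       [-1.89743699e-04, -2.87951015e-01,  9.57645121e-01,
        -1.42496563e+02],
       [-1.63086740e-04, -9.57645116e-01, -2.87951046e-01,
         7.41528898e+01],
       [ 0.00000000e+00,  0.00000000e+00,  0.00000000e+00,
         1.00000000e+00]])}
```

View pics/top0.png

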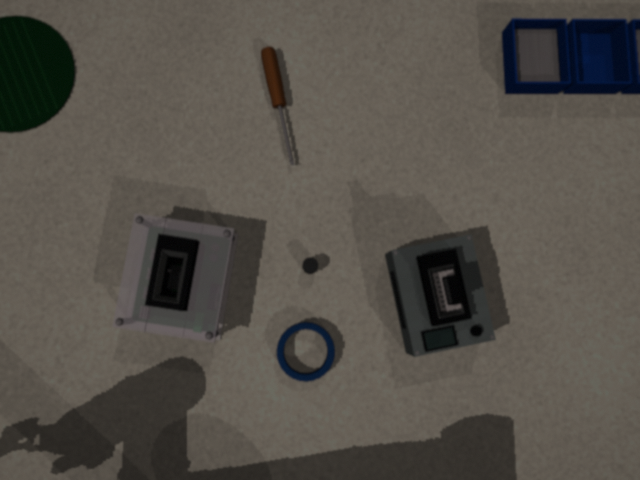

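View pics/scene0.png

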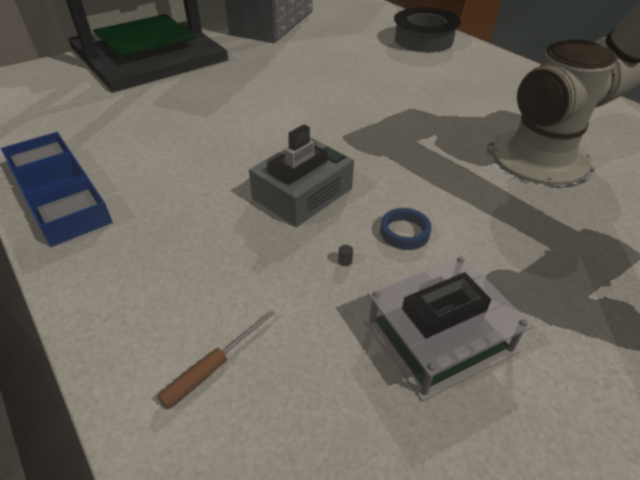

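View pics/wrist0.png

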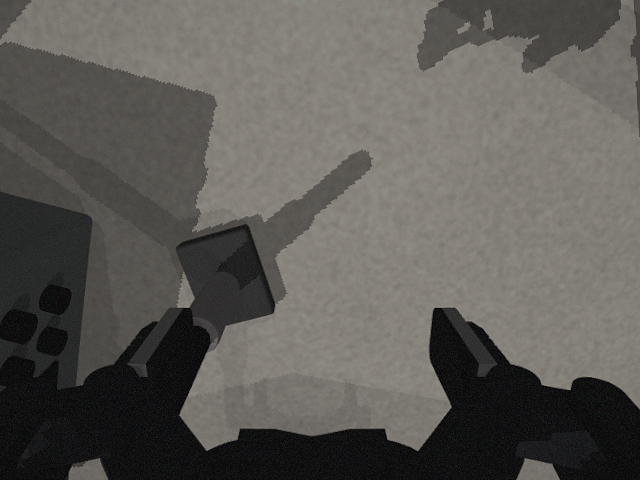

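```bash
python3 - <<'E'
from h import *
from scipy.spatial.transform import Rotation as R
print(R.from_quat([ 0.42706681, -0.56352154,  0.56450125, -0.4259058 ]).as_matrix().round(3))
E
```

```text
[[-0.272 -0.     0.962]
 [-0.962 -0.002 -0.272]
 [ 0.002 -1.     0.   ]]
```

```bash
cat >> h.py <<'E'
from scipy.spatial.transform import Rotation as R
def cloud(name,d,s=None):
    c=arm.camera_params(name); K=c['camera_matrix']; k=c['k1']
    v,u=np.mgrid[0:480,0:640]
    pts=np.stack([u.ravel(),v.ravel()],1).astype(np.float64)[:,None]
    n=cv2.undistortPoints(pts,K,np.array([k,0,0,0,0.]))[:,0]
    P=np.c_[n,np.ones(len(n))]*d.ravel()[:,None]
    if name=='wrist':
        T=c['T_tool_cam']; P=P@T[:3,:3].T+T[:3,3]
        W=R.from_quat(s['ee_rot']).apply(P)+s['position']
    else:
        E=np.linalg.inv(c['extrinsics']); W=P@E[:3,:3].T+E[:3,3]
    W[d.ravel()<=0]=np.nan
    return W.reshape(480,640,3)
def rect(P):
    r=cv2.minAreaRect(P[:,:2].astype(np.float32)); b=cv2.boxPoints(r)
    e=b[1]-b[0],b[2]-b[1]; e=max(e,key=np.linalg.norm)
    return np.round(r[0],1),np.round(r[1],1),'yaw',round(float(np.arctan(e[1]/e[0])),4)
E
python3 - <<'E'
from h import *
d=np.load('pics/top0.npz')['d']; W=cloud('top',d)
for nm,(u0,u1,v0,v1) in dict(ctrl=(100,260,190,360),dock=(370,520,210,370)).items():
    A=W[v0:v1,u0:u1].reshape(-1,3); A=A[np.isfinite(A[:,2])]
    h=np.histogram(A[:,2],bins=np.arange(-10,160,4))
    print(nm,[(int(b),int(c)) for c,b in zip(*h) if c>20])
    for lo,hi in((84,100),(62,74),(140,156)):
        P=A[(A[:,2]>lo)&(A[:,2]<hi)]
        if len(P)>20: print(lo,hi,len(P),P[:,2].mean(),P.mean(0).round(1),rect(P))
E
```

```text
ctrl [(-6, 3438), (-2, 10761), (2, 1016), (6, 38), (26, 24), (30, 67), (46, 26), (50, 121), (54, 203), (58, 212), (62, 5848), (66, 2791), (70, 90), (74, 74), (78, 159), (82, 217), (86, 585), (90, 1304), (94, 39)]
84 100 2032 90.47842850240436 [529.5 197.2  90.5] (array([527.5, 197.6]), array([ 57.1, 104.1]), 'yaw', -0.163)
62 74 8729 65.37851662840667 [517.9 197.9  65.4] (array([521.6, 198.7]), array([150.9, 170.4]), 'yaw', -0.1639)
dock [(-10, 35), (-6, 4450), (-2, 9313), (2, 459), (6, 44), (10, 32), (14, 25), (18, 63), (22, 27), (26, 54), (30, 47), (34, 31), (38, 62), (42, 34), (46, 48), (50, 72), (54, 42), (58, 49), (62, 199), (66, 3946), (70, 1835), (74, 163), (78, 163), (82, 153), (86, 566), (90, 1113), (94, 41), (98, 23), (102, 29), (110, 103), (114, 172), (118, 23), (126, 23), (130, 21), (138, 25), (142, 123), (146, 244)]
84 100 1807 90.48491602121756 [ 503.8 -194.4   90.5] (array([ 501.6, -197.9]), array([103.9,  57. ]), 'yaw', 0.1834)
62 74 5980 69.13820958683682 [ 485.4 -197.4   69.1] (array([ 490.7, -200. ]), array([160.4, 125.2]), 'yaw', 0.1856)
140 156 383 146.29740375265635 [ 496.5 -197.4  146.3] (array([ 496.6, -198. ]), array([39.8, 17.6]), 'yaw', 0.1827)
```

```bash
python3 -m creep '[[[30,-34,0],[0,0,0.01],1],[[62,-71,0],[0,0,0.03],1],[[95,-108,0],[0,0,0.05],1],[[128,-146,0],[0,0,0.07],1],[[160,-183,0],[0,0,0.09],1],[[193,-220,0],[0,0,0.11],1],[[225,-257,0],[0,0,0.11],1],[[258,-295,0],[0,0,0.11],1],[[290,-332,0],[0,0,0.11],1],[[315,-362,0],[0,0,0.11],1],[[335,-385,0],[0,0,0.11],1],[[350,-402,0],[0,0,0.11],1]]'; python3 -m creep '[[[0,0,0],[0,0,0],1],[[0,0,0],[0,0,0],1],[[0,0,0],[0,0,0],1]]'
python3 - <<'E'
from h import *
im,d,s=snap('wrist','wc')
W=cloud('wrist',d,s); A=W.reshape(-1,3)
print(s['position'],s['ee_rot'])
A=A[np.isfinite(A[:,2])&(abs(A[:,0]-525)<120)&(abs(A[:,1]-198)<120)]
for lo,hi in((86,98),(62,70)):
    P=A[(A[:,2]>lo)&(A[:,2]<hi)]; print(len(P),P.mean(0),rect(P))
E
```

```text
clock: 1.15
position: [499.3, 222.5, 231.3]
ee_rot: [-0.457, 0.54, -0.54, 0.457]
contact_force: [-0.5, 0.4, 0.1]
gripper_width: 85.7
clock: 1.4
position: [498.4, 224.1, 230.9]
ee_rot: [-0.457, 0.54, -0.54, 0.456]
contact_force: [-0.9, 0.1, 0.5]
gripper_width: 84.9
[498.36260106 224.09773678 230.9478609 ] [-0.45687592  0.5400158  -0.5397677   0.45639693]
8250 [532.79133778 195.77352681  91.43992748] (array([527.1, 196.8]), array([ 56.4, 103.8]), 'yaw', -0.1648)
31633 [527.91187044 197.18416611  65.93934224] (array([521.2, 197.4]), array([150.7, 170.7]), 'yaw', -0.1619)
```

View pics/wc.png

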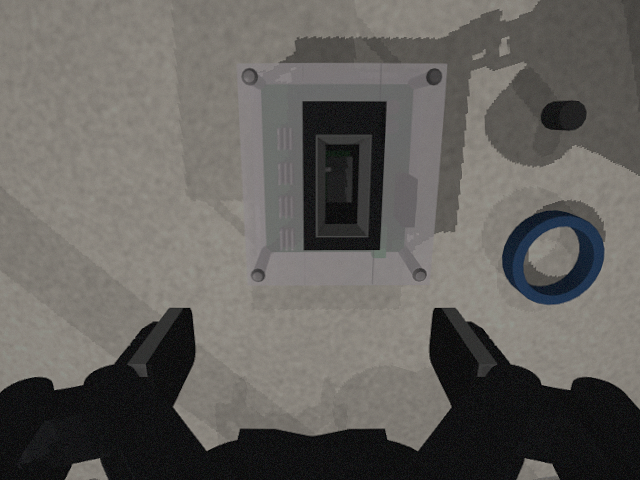

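```bash
cat >> h.py <<'E'
def slot(W,c,yaw,ztop):
    # tower frame coordinates of top-surface points; find the inner hole edges
    A=W.reshape(-1,3); A=A[np.isfinite(A[:,2])]
    cy,sy=np.cos(yaw),np.sin(yaw); q=A[:,:2]-c
    x=q[:,0]*cy+q[:,1]*sy; y=-q[:,0]*sy+q[:,1]*cy; z=A[:,2]-ztop
    for nm,a,b in(('x',x,y),('y',y,x)):
        m=(abs(b)<8)&(abs(a)<60)
        bins=np.arange(-60,61,2.); i=np.digitize(a[m],bins)
        print(nm,[(int(bins[k-1]),round(float(np.median(z[m][i==k])),1),int((i==k).sum())) for k in range(1,len(bins)) if (i==k).any()])
E
python3 - <<'E'
from h import *
f=np.load('pics/wc.npz'); W=cloud('wrist',f['d'],dict(position=f['p'],ee_rot=f['q']))
slot(W,np.array([522.,198.]),-0.163,91.5)
E
```

```text
x [(-60, -25.7, 43), (-58, -25.3, 51), (-56, -25.7, 19), (-48, 0.5, 18), (-46, 0.1, 50), (-44, 0.5, 63), (-42, 0.2, 59), (-40, 0.4, 52), (-38, 0.4, 63), (-36, -1.4, 87), (-34, -5.3, 85), (-32, -9.3, 104), (-30, -34.5, 303), (-28, -59.3, 45), (-26, -59.5, 42), (-24, -59.6, 19), (-20, -37.0, 1), (-18, 217.3, 518), (-16, 220.4, 521), (-14, -36.2, 66), (-12, 225.8, 1202), (-10, 226.7, 2338), (-8, 232.3, 322), (-6, -36.2, 54), (-4, -36.4, 49), (-2, -36.4, 53), (0, -36.4, 49), (2, -36.4, 54), (4, -36.5, 56), (6, -36.1, 47), (8, -36.3, 62), (10, -36.6, 44), (12, -36.5, 62), (14, -37.3, 89), (16, -37.4, 105), (18, -81.9, 18), (20, -59.8, 32), (22, -59.4, 46), (24, -59.0, 22), (28, -10.0, 68), (30, -5.8, 46), (32, -2.3, 69), (34, 0.2, 69), (36, 0.6, 70), (38, 0.5, 69), (40, 0.6, 72), (42, 0.4, 71), (44, 0.6, 71), (46, 0.6, 72), (48, 0.4, 96), (50, 0.5, 72), (52, 0.3, 71), (54, 0.4, 72), (56, 0.5, 48), (58, -25.7, 48)]
y [(-60, -25.8, 51), (-58, -25.6, 53), (-56, -25.8, 58), (-54, -25.8, 47), (-52, -25.6, 54), (-50, -25.7, 58), (-48, -25.6, 50), (-46, -25.8, 54), (-44, -25.8, 52), (-42, -25.6, 54), (-40, -25.7, 55), (-38, -25.7, 54), (-36, -25.6, 54), (-34, -25.9, 29), (-30, 0.0, 9), (-28, 0.5, 68), (-26, 0.3, 63), (-24, 0.4, 67), (-22, 0.2, 64), (-20, 0.2, 67), (-18, -2.1, 81), (-16, -6.2, 80), (-14, -22.8, 190), (-12, -35.2, 3), (-10, -36.5, 49), (-8, -36.4, 50), (-6, -36.4, 52), (-4, -36.3, 48), (-2, -36.3, 58), (0, -36.4, 42), (2, -36.1, 83), (4, 232.2, 147), (6, 231.7, 204), (8, -35.1, 114), (10, -32.1, 4), (12, -9.2, 64), (14, -5.3, 46), (16, -1.4, 68), (18, 0.5, 69), (20, 0.4, 68), (22, 0.4, 69), (24, 0.4, 47), (26, 0.1, 65), (28, -25.5, 41), (30, -25.4, 63), (32, -25.2, 62), (34, 231.8, 189), (36, 231.5, 208), (38, 231.7, 104), (40, -25.6, 62), (42, -25.8, 51), (44, -25.7, 52), (46, -25.6, 62), (48, -25.7, 51), (50, -25.9, 55), (52, -25.5, 56), (54, -25.5, 52), (56, -25.8, 60), (58, -25.6, 51)]
```

```bash
python3 -m creep '[[[0,-35,0],[0,0,0.03],1],[[0,-70,0],[0,0,0.06],1],[[0,-105,0],[0,0,0.09],1],[[0,-140,0],[0,0,0.12],1],[[-5,-175,0],[0,0,0.15],1],[[-5,-210,0],[0,0,0.18],1],[[-10,-245,0],[0,0,0.21],1],[[-10,-280,0],[0,0,0.24],1],[[-15,-315,0],[0,0,0.27],1],[[-20,-350,0],[0,0,0.3],1],[[-20,-385,0],[0,0,0.34],1],[[-20,-415,0],[0,0,0.346],1]]'; python3 -m creep '[[[0,0,0],[0,0,0],1],[[0,0,0],[0,0,0],1],[[0,0,0],[0,0,0],1],[[0,0,0],[0,0,0],1]]'
python3 - <<'E'
from h import *
im,d,s=snap('wrist','wd')
W=cloud('wrist',d,s); A=W.reshape(-1,3)
m=R.from_quat(s['ee_rot']).as_matrix()
print(s['position'],m.round(3), 'xang',np.arctan2(m[1,0],m[0,0]))
A=A[np.isfinite(A[:,2])&(abs(A[:,0]-500)<120)&(abs(A[:,1]+198)<120)]
for lo,hi in((144,154),(86,98),(62,74)):
    P=A[(A[:,2]>lo)&(A[:,2]<hi)]; print(len(P),P.mean(0),rect(P))
slot(W,np.array([496.6,-198.]),.183,91.5)
E
```

```text
clock: 2.45
position: [478.4, -190.9, 231.7]
ee_rot: [-0.544, 0.452, -0.452, 0.544]
contact_force: [1.5, 0.4, -0.1]
gripper_width: 85.5
clock: 2.78
position: [478.8, -189.2, 231.4]
ee_rot: [-0.543, 0.452, -0.452, 0.544]
contact_force: [0.1, 0.1, 0.1]
gripper_width: 85.4
[ 478.77568299 -189.15089057  231.38674838] [[ 0.182  0.     0.983]
 [-0.983  0.     0.182]
 [-0.    -1.     0.   ]] xang -1.38809223909368
1884 [ 497.63546172 -198.92858792  147.70131061] (array([ 496.9, -199.2]), array([39.9, 16.7]), 'yaw', 0.1858)
7639 [ 508.82033783 -197.36114934   91.46214754] (array([ 501.3, -198.8]), array([103.9,  56.4]), 'yaw', 0.1847)
21307 [ 495.15825436 -199.09463132   70.13430312] (array([ 490.4, -201. ]), array([160.8, 124.9]), 'yaw', 0.1824)
x [(-60, -19.1, 48), (-58, -19.1, 44), (-56, -19.2, 50), (-48, 0.0, 22), (-46, 0.2, 51), (-44, 0.3, 52), (-42, 0.3, 54), (-40, 0.7, 34), (-38, 0.3, 8), (-28, 24.4, 7), (-26, 23.6, 4), (-24, 24.9, 3), (-22, 23.9, 3), (-20, 56.2, 78), (-18, 56.4, 83), (-16, 56.1, 88), (-14, 56.3, 93), (-12, 56.3, 93), (-10, 56.2, 93), (-8, 56.8, 153), (-6, 219.9, 2942
[... 920 characters left out ...]
18, 223.7, 838), (-16, 225.7, 750), (-14, 226.2, 594), (-12, 227.3, 514), (-10, 227.3, 527), (-8, 222.6, 536), (-6, 221.6, 569), (-4, 221.0, 752), (-2, 220.1, 648), (0, 219.2, 631), (2, 219.7, 592), (4, 219.5, 616), (6, 219.8, 586), (8, 220.2, 542), (10, 220.4, 544), (12, 220.5, 525), (14, 220.4, 534), (16, 220.2, 568), (18, 219.9, 580), (20, 219.9, 583), (22, 220.2, 620), (24, 221.5, 695), (26, 222.1, 542), (28, 226.8, 487), (30, 227.1, 522), (32, 226.8, 564), (34, 226.0, 607), (36, 225.6, 773), (38, 224.4, 833), (40, 223.4, 822), (42, 220.4, 855), (44, 220.3, 679), (46, 219.2, 528), (48, 218.4, 475), (50, 215.6, 403), (52, 187.9, 777), (54, 188.3, 1008), (56, 191.0, 963), (58, 193.6, 904)]
```

View pics/wd.png

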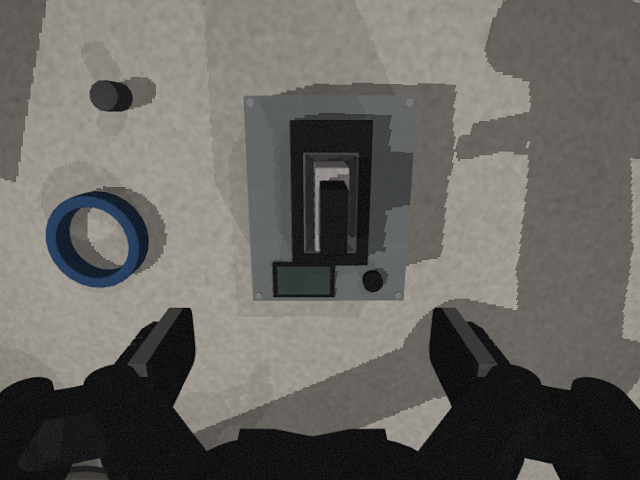

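```bash
python3 -m creep '[[[9,-5,-20],[0,0,0],1],[[18,-9.5,-45],[0,0,0],1],[[18,-9.5,-70],[0,0,0],0.5],[[18,-9.5,-90],[0,0,0],0.2],[[18,-9.5,-103],[0,0,0],0],[[18,-9.5,-108],[0,0,0],-0.3],[[18,-9.5,-108],[0,0,0],-0.4],[[18,-9.5,-108],[0,0,0],-0.4],[[18,-9.5,-108],[0,0,0],-0.4]]'
python3 - <<'E'
from h import *
im,d,s=snap('wrist','wg'); print(s['position'],s['contact_force'],s['gripper_width'])
E
```

```text
clock: 3.58
position: [497.5, -199.9, 124.6]
ee_rot: [-0.543, 0.452, -0.454, 0.544]
contact_force: [0.1, -0.1, -0.3]
gripper_width: 25.5
[ 497.5481923  -199.94950596  124.63962888] [ 0.07713713 -0.05717883 -0.33592718] 25.467440671224164
```

View pics/wg.png

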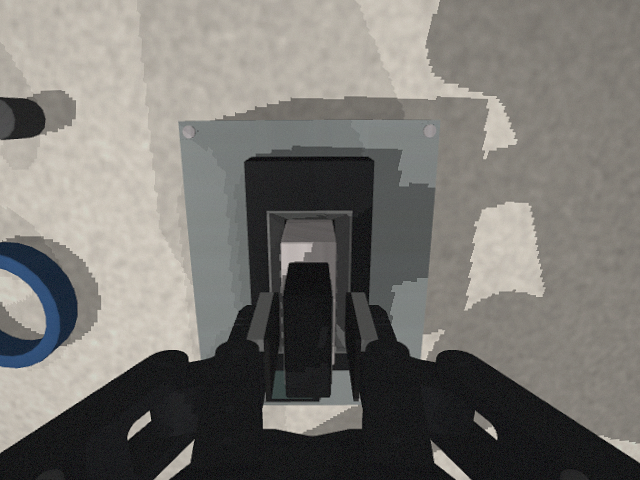

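```bash
python3 -m creep '[[[-0.2,1.1,0],[0,0,0],-0.4],[[-0.2,1.1,0],[0,0,0],-0.5],[[-0.2,1.1,0],[0,0,0],-0.55],[[-0.2,1.1,0],[0,0,0],-0.57],[[-0.2,1.1,0],[0,0,0],-0.57]]'
python3 - <<'E'
from h import *
im,d,s=snap('wrist','wg2'); print(s['position'],s['contact_force'],s['gripper_width'])
cv2.imwrite('pics/wg2c.png',cv2.resize(im[230:420,220:400,::-1],None,fx=3,fy=3))
E
```

```text
clock: 4.05
position: [496.4, -199.1, 123.4]
ee_rot: [-0.543, 0.453, -0.453, 0.543]
contact_force: [-0.4, 0.6, 0.3]
gripper_width: 18.6
[ 496.3520476  -199.13090813  123.43391494] [-0.42213152  0.60162924  0.33341551] 18.604377657993393
```

View pics/wg2c.png

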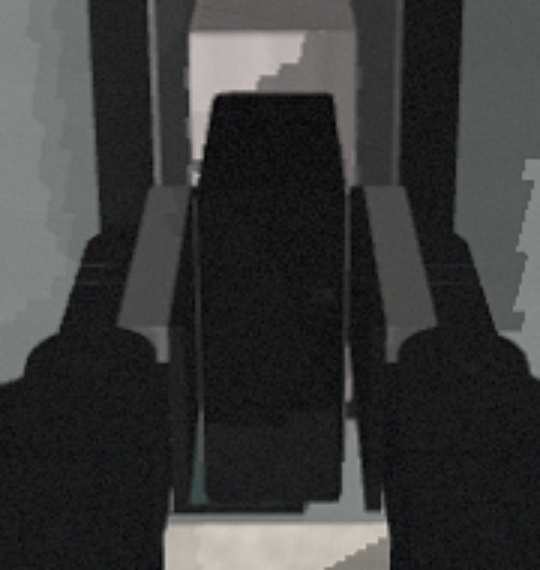

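```bash
python3 -m creep '[[[0,0.2,0],[0,0,0],-0.6],[[0,0.2,0],[0,0,0],-0.62],[[0,0.2,0],[0,0,0],-0.64],[[0,0.2,0],[0,0,0],-0.66]]';python3 -m creep '[[[0,0,0],[0,0,0],-0.75],[[0,0,0],[0,0,0],-1],[[0,0,0],[0,0,0],-1],[[0,0,0],[0,0,0],-1]]'
```

```text
clock: 4.43
position: [496.4, -198.9, 123.4]
ee_rot: [0.543, -0.453, 0.453, -0.543]
contact_force: [-0.3, 0.7, 0.2]
gripper_width: 15.3
clock: 4.77
position: [496.4, -198.9, 123.4]
ee_rot: [0.543, -0.453, 0.453, -0.543]
contact_force: [-0.9, 0.9, 1.1]
gripper_width: 15.2
```

```bash
python3 -m creep '[[[0,0,-0.5],[0,0,0],-1],[[0,0,-1],[0,0,0],-1],[[0,0,-1.5],[0,0,0],-1],[[0,0,-2],[0,0,0],-1],[[0,0,-2.5],[0,0,0],-1],[[0,0,-3],[0,0,0],-1],[[0,0,-3.5],[0,0,0],-1],[[0,0,-4],[0,0,0],-1]]'
```

```text
clock: 5.43
position: [496.4, -198.9, 119.3]
ee_rot: [-0.543, 0.453, -0.453, 0.543]
contact_force: [-0.8, 0.5, 4.4]
gripper_width: 14.9
```

```bash
python3 -m creep '[[[0,0,-0.4],[0,0,0],-1],[[0,0,-0.8],[0,0,0],-1],[[0,0,-0.8],[0,0,0],-1]]'; python3 -m creep '[[[0,0,-0.4],[0,0,0],-1],[[0,0,-0.4],[0,0,0],-1]]'
```

```text
clock: 5.68
position: [496.4, -198.9, 118.5]
ee_rot: [0.543, -0.453, 0.453, -0.543]
contact_force: [-0.6, 0.1, 4.6]
gripper_width: 15.1
clock: 5.85
position: [496.4, -198.9, 118.4]
ee_rot: [-0.543, 0.453, -0.453, 0.543]
contact_force: [-1.1, -0.7, 5.2]
gripper_width: 14.6
```

```bash
python3 -m creep '[[[0,0,-0.3],[0,0,0],-1],[[0,0,-0.3],[0,0,0],-1]]'; python3 -m creep '[[[0,0,-0.3],[0,0,0],-1],[[0,0,-0.3],[0,0,0],-1]]'
```

```text
clock: 6.02
position: [496.5, -198.9, 118.3]
ee_rot: [0.543, -0.453, 0.453, -0.543]
contact_force: [-1.7, 1.0, 6.9]
gripper_width: 14.5
clock: 6.18
position: [496.5, -199.0, 118.2]
ee_rot: [0.543, -0.453, 0.453, -0.543]
contact_force: [-1.7, -0.2, 8.0]
gripper_width: 14.9
```

```bash
python3 -m creep '[[[0,0,-0.3],[0,0,0],-1],[[0,0,-0.5],[0,0,0],-1],[[0,0,-0.5],[0,0,0],-1],[[0,0,-0.5],[0,0,0],-1],[[0,0,-0.5],[0,0,0],-1]]'
```

```text
clock: 6.6
position: [496.5, -199.0, 118.0]
ee_rot: [-0.543, 0.453, -0.453, 0.543]
contact_force: [-2.2, 0.7, 8.7]
gripper_width: 15.2
```

```bash
python3 -m creep '[[[0,0,-0.5],[0,0,0],-1],[[0,0,-0.5],[0,0,0],-1],[[0,0,-0.5],[0,0,0],-1],[[0,0,-0.5],[0,0,0],-1]]';  python3 -m creep '[[[0,0,1],[0,0,0],-1],[[0,0,2],[0,0,0],-1],[[0,0,3],[0,0,0],-1],[[0,0,4],[0,0,0],-1],[[0,0,5],[0,0,0],-1],[[0,0,6],[0,0,0],-1],[[0,0,7],[0,0,0],-1],[[0,0,8],[0,0,0],-1]]'
```

```text
clock: 6.93
position: [496.5, -199.0, 117.8]
ee_rot: [0.543, -0.453, 0.453, -0.543]
contact_force: [-2.5, 1.2, 10.5]
gripper_width: 15.3
clock: 7.6
position: [496.4, -198.9, 124.5]
ee_rot: [0.543, -0.453, 0.453, -0.543]
contact_force: [-0.5, -0.4, 3.8]
gripper_width: 15.0
```

```bash
python3 -m creep '[[[0,0,1],[0,0,0],-1],[[0,0,2],[0,0,0],-1],[[0,0,3],[0,0,0],-1],[[0,0,4],[0,0,0],-1],[[0,0,5],[0,0,0],-1],[[0,0,6],[0,0,0],-1]]';  python3 -m creep '[[[0,0,1],[0,0,0],-1],[[0,0,2],[0,0,0],-1],[[0,0,3],[0,0,0],-1],[[0,0,4],[0,0,0],-1],[[0,0,5],[0,0,0],-1],[[0,0,6],[0,0,0],-1],[[0,0,7],[0,0,0],-1],[[0,0,8],[0,0,0],-1],[[0,0,9],[0,0,0],-1]]'
```

```text
clock: 8.1
position: [496.3, -198.9, 130.5]
ee_rot: [-0.543, 0.453, -0.453, 0.543]
contact_force: [-0.3, -0.5, 1.2]
gripper_width: 15.0
clock: 8.85
position: [496.3, -198.9, 139.6]
ee_rot: [0.543, -0.453, 0.453, -0.543]
contact_force: [0.1, -1.1, 3.4]
gripper_width: 15.0
```

```bash
python3 -m creep '[[[0,0,0.7],[0,0,0],-1],[[0,0,1.4],[0,0,0],-1],[[0,0,2],[0,0,0],-1],[[0,0,2.5],[0,0,0],-1],[[0,0,3],[0,0,0],-1],[[0,0,3],[0,0,0],-1]]';  python3 -m creep '[[[0,0,1],[0,0,0],-1],[[0,0,2],[0,0,0],-1],[[0,0,2],[0,0,0],-1]]'
```

```text
clock: 9.35
position: [495.8, -198.6, 141.9]
ee_rot: [0.543, -0.454, 0.453, -0.543]
contact_force: [0.2, -0.7, -2.6]
gripper_width: 14.8
clock: 9.6
position: [496.4, -198.8, 144.6]
ee_rot: [-0.543, 0.453, -0.453, 0.543]
contact_force: [-0.7, 0.6, -1.8]
gripper_width: 15.4
```

```bash
python3 -m creep '[[[0,0,4],[0,0,0],-1],[[0,0,10],[0,0,0],-1],[[0,0,16],[0,0,0],-1],[[0,0,22],[0,0,0],-1],[[0,0,30],[0,0,0],-1],[[0,0,38],[0,0,0],-1],[[0,0,48],[0,0,0],-1],[[0,0,58],[0,0,0],-1],[[0,0,66],[0,0,0],-1],[[0,0,70],[0,0,0],-1],[[0,0,70],[0,0,0],-1],[[0,0,70],[0,0,0],-1]]'
python3 - <<'E'
from h import *
im,d,s=snap('wrist','wh'); print(s['position'],s['contact_force'],s['gripper_width'])
snap('scene','sh')
E
```

```text
clock: 10.6
position: [496.2, -198.8, 214.6]
ee_rot: [-0.543, 0.453, -0.453, 0.543]
contact_force: [-0.8, -0.1, -1.9]
gripper_width: 14.8
[ 496.23569692 -198.78334309  214.56562715] [-0.83503232 -0.0642596  -1.88224734] 14.775496338391271
```

View pics/wh.png

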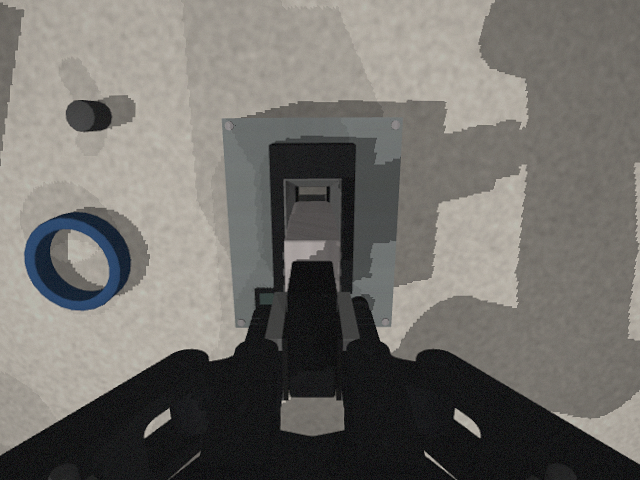

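View pics/sh.png

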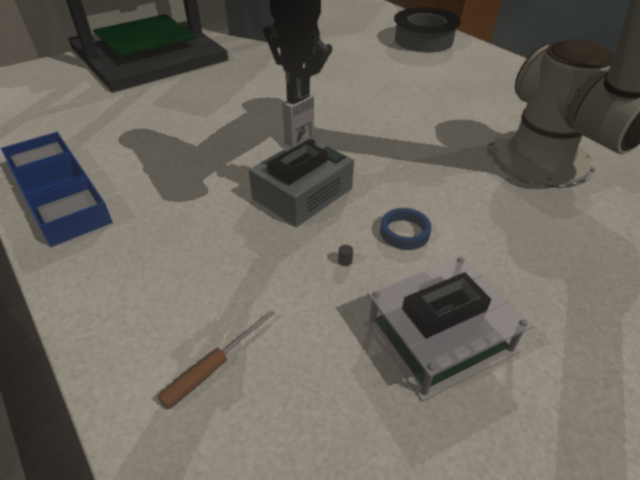

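```bash
python3 -m creep '[[[1,8,0],[0,0,-0.01],-1],[[2,24,0],[0,0,-0.02],-1],[[4,48,0],[0,0,-0.05],-1],[[5,76,0],[0,0,-0.08],-1],[[7,106,0],[0,0,-0.11],-1],[[9,136,0],[0,0,-0.14],-1],[[11,166,0],[0,0,-0.17],-1],[[13,196,0],[0,0,-0.2],-1],[[15,226,0],[0,0,-0.23],-1],[[17,256,0],[0,0,-0.26],-1],[[19,286,0],[0,0,-0.29],-1],[[21,316,0],[0,0,-0.32],-1]]';  python3 -m creep '[[[1,30,0],[0,0,-0.01],-1],[[2,52,0],[0,0,-0.02],-1],[[3,70,0],[0,0,-0.026],-1],[[3.3,79,0],[0,0,-0.026],-1],[[3.3,81,0],[0,0,-0.026],-1],[[3.3,81,0],[0,0,-0.026],-1],[[3.3,81,0],[0,0,-0.026],-1],[[3.3,81,0],[0,0,-0.026],-1]]'
python3 - <<'E'
from h import *
im,d,s=snap('wrist','wp'); print(s['position'],s['contact_force'],s['gripper_width'])
m=R.from_quat(s['ee_rot']).as_matrix(); print(m.round(3),np.arctan2(m[1,0],m[0,0]))
snap('top','tp');im,d2,_=snap('scene','sp')
cv2.imwrite('pics/spc.png',cv2.resize(im[170:400,340:540,::-1],None,fx=2.5,fy=2.5))
for f in('wh','wp'):
    g=np.load('pics/%s.npz'%f); st=dict(position=g['p'],ee_rot=g['q'])
    W=cloud('wrist',g['d'],st); A=R.from_quat(g['q']).inv().apply(W.reshape(-1,3)-g['p'])
    P=A[(abs(A[:,0])<14)&(abs(A[:,2])<40)&(A[:,1]<-18)&(A[:,1]>-35)]
    if len(P): print(len(P),P.min(0),P.max(0),np.percentile(P[:,1],[5,50,95]))
    P=A[(abs(A[:,0])<14)&(abs(A[:,2])<45)&(A[:,1]>0)&(A[:,1]<15)]
    if len(P): print(len(P),P.min(0),P.max(0),np.percentile(P[:,1],[5,50,95]))
E
```

```text
clock: 11.7
position: [516.9, 118.5, 213.9]
ee_rot: [-0.464, 0.534, -0.534, 0.463]
contact_force: [0.5, -0.8, -1.2]
gripper_width: 15.0
clock: 12.37
position: [520.5, 197.0, 214.5]
ee_rot: [-0.457, 0.54, -0.54, 0.456]
contact_force: [1.0, -0.0, -1.7]
gripper_width: 15.1
[520.52594075 197.01111047 214.47072259] [ 1.03798741 -0.01205378 -1.70106317] 15.060596131170813
[[-0.166 -0.     0.986]
 [-0.986 -0.    -0.166]
 [ 0.    -1.    -0.   ]] -1.7377832306848853
6363 [-13.45680278 -34.94938883 -20.06366985] [ 13.98458828 -18.00214311  21.076415  ] [-31.63679198 -24.36106034 -20.84445685]
2066 [-11.44054877   0.02390361   5.68401255] [12.01988728 14.99915312 28.8944686 ] [ 2.82537523  7.79299932 12.5340967 ]
6368 [-13.3737671  -34.9655399  -20.24456956] [ 13.95954535 -18.00632046  21.23065534] [-31.78153429 -24.35496572 -20.84085401]
2069 [-1.13138714e+01  7.55954310e-03  5.50807172e+00] [12.14320714 14.98339556 28.8679705 ] [ 2.92846791  7.84615489 12.57723881]
```

View pics/wp.png

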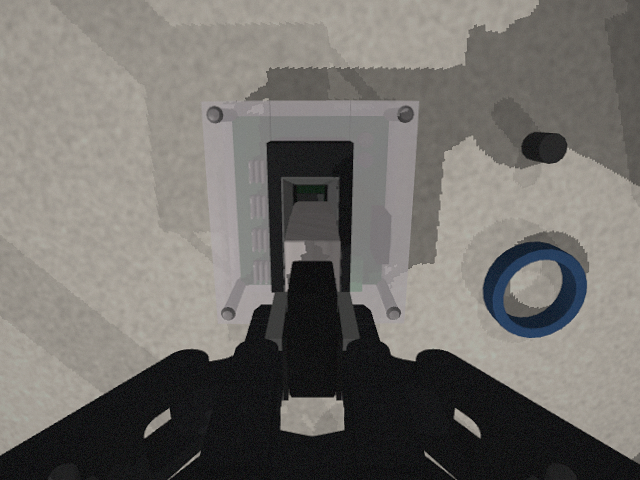

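View pics/spc.png

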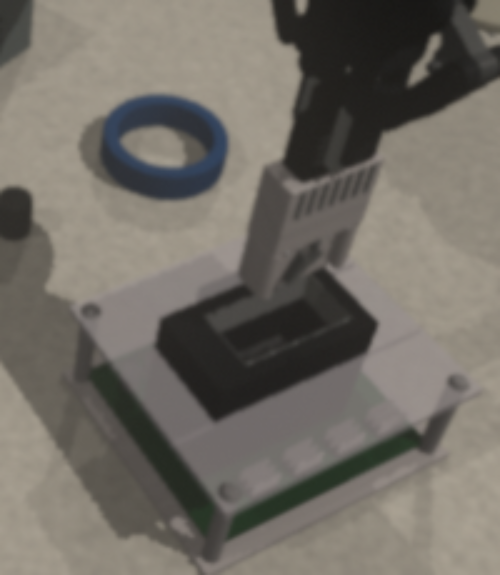

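```bash
python3 - <<'E'
from h import *
for f in('wh','wp'):
    g=np.load('pics/%s.npz'%f); st=dict(position=g['p'],ee_rot=g['q'])
    W=cloud('wrist',g['d'],st); A=R.from_quat(g['q']).inv().apply(W.reshape(-1,3)-g['p'])
    z=W[:,:,2].ravel()
    T=A[(z>87)&(z<97)&(A[:,2]<90)&(abs(A[:,0])<45)]
    x=T[:,0];zz=T[:,2]
    # tower side edges / far edge / rim using bands
    far=np.percentile(T[(abs(x)<20),2],99.5)
    m=(zz>38)&(zz<55); 
    print(f,len(T),'far',far,'sides',np.percentile(x[m],[0.5,99.5]), 'slope', [np.round(np.percentile(x[(zz>a)&(zz<a+5)],[1,99]),2) for a in(30,38,46)])
    c=T[(abs(x)<10)]; print('rim near', np.percentile(c[:,2],[0.5,2]), 'inner sides',[ (x[(zz>20)&(zz<30)&(x<0)].max(), x[(zz>20)&(zz<30)&(x>0)].min())], 'xmean',T[(zz>38)&(zz<55),0].mean())
E
```

```text
wh 6499 far 57.714632608824836 sides [-26.71632409  28.03038194] slope [array([-27.05,  28.19]), array([-26.66,  27.94]), array([-26.45,  27.78])]
rim near [32.55242301 33.38542986] inner sides [(np.float64(-14.803550796896408), np.float64(15.465602270901172))] xmean 0.6464426741567665
wp 6541 far 58.38682578067074 sides [-28.38142311  26.56028785] slope [array([-28.95,  26.35]), array([-27.89,  26.46]), array([-28.4 ,  26.33])]
rim near [33.91281536 34.06909438] inner sides [(np.float64(-16.249162745129926), np.float64(14.041771732928455))] xmean -0.9186796808503265
```

```bash
python3 -m creep '[[[0.6,1.4,-6],[0,0,0.003],-1],[[0.6,1.4,-14],[0,0,0.003],-1],[[0.6,1.4,-22],[0,0,0.003],-1],[[0.6,1.4,-28],[0,0,0.003],-1],[[0.6,1.4,-32],[0,0,0.003],-1],[[0.6,1.4,-34],[0,0,0.003],-1],[[0.6,1.4,-36],[0,0,0.003],-1],[[0.6,1.4,-38],[0,0,0.003],-1],[[0.6,1.4,-40],[0,0,0.003],-1],[[0.6,1.4,-40],[0,0,0.003],-1]]'
```

```text
clock: 13.35
position: [521.1, 199.5, 174.3]
ee_rot: [-0.458, 0.539, -0.539, 0.458]
contact_force: [-0.2, 0.2, -1.7]
gripper_width: 14.8
```

```bash
python3 -m creep '[[[0,0,-0.5],[0,0,0],-1],[[0,0,-1],[0,0,0],-1]]';python3 -m creep '[[[0,0,-1],[0,0,0],-1],[[0,0,-1],[0,0,0],-1]]'
python3 - <<'E'
from h import *
im,d,s=snap('wrist','wq'); print(s['position'],s['contact_force'])
for f in('wh','wq'):
    g=np.load('pics/%s.npz'%f); st=dict(position=g['p'],ee_rot=g['q'])
    W=cloud('wrist',g['d'],st); A=R.from_quat(g['q']).inv().apply(W.reshape(-1,3)-g['p'])
    z=W[:,:,2].ravel()
    T=A[(z>87)&(z<97)&(A[:,2]<90)&(abs(A[:,0])<45)]
    x=T[:,0];zz=T[:,2]
    print(f,np.percentile(T[(abs(x)<20),2],99.5),np.percentile(x[(zz>38)&(zz<55)],[.5,99.5]))
E
```

```text
clock: 13.52
position: [521.4, 199.6, 173.7]
ee_rot: [0.458, -0.539, 0.539, -0.458]
contact_force: [0.1, -0.1, -0.9]
gripper_width: 15.2
clock: 13.68
position: [521.2, 199.5, 172.5]
ee_rot: [-0.458, 0.539, -0.539, 0.458]
contact_force: [1.2, 0.2, -0.8]
gripper_width: 14.8
[521.19819434 199.5249191  172.45884949] [ 1.20714423  0.18695309 -0.8231725 ]
wh 57.712314427847254 [-26.71322923  28.0334771 ]
wq 58.66222130671189 [-25.56858686  29.43912462]
```

View pics/wq.png

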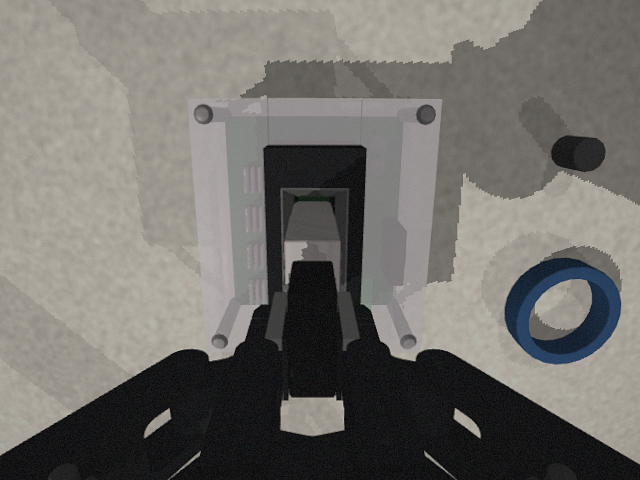

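```bash
python3 -m creep '[[[0.3,-1.2,0],[0,0,0],-1],[[0.3,-1.2,0],[0,0,0],-1],[[0.3,-1.2,-1],[0,0,0],-1],[[0.3,-1.2,-2],[0,0,0],-1],[[0.3,-1.2,-3],[0,0,0],-1],[[0.3,-1.2,-4],[0,0,0],-1]]';python3 -m creep '[[[0,0,-1],[0,0,0],-1],[[0,0,-2],[0,0,0],-1],[[0,0,-3],[0,0,0],-1]]'
```

```text
clock: 14.23
position: [521.5, 198.3, 168.4]
ee_rot: [0.458, -0.539, 0.539, -0.458]
contact_force: [-0.1, -0.1, -1.0]
gripper_width: 14.9
clock: 14.48
position: [521.5, 198.3, 165.4]
ee_rot: [0.458, -0.539, 0.539, -0.458]
contact_force: [0.1, 1.3, -1.9]
gripper_width: 14.9
```

```bash
python3 -m creep '[[[0,0,-1],[0,0,0],-1],[[0,0,-2],[0,0,0],-1],[[0,0,-3],[0,0,0],-1]]'; python3 -m creep '[[[0,0,-1],[0,0,0],-1],[[0,0,-2],[0,0,0],-1]]'
```

```text
clock: 14.73
position: [521.5, 198.3, 162.4]
ee_rot: [0.458, -0.539, 0.539, -0.458]
contact_force: [0.6, -1.0, -1.6]
gripper_width: 15.2
clock: 14.9
position: [521.6, 198.3, 160.4]
ee_rot: [0.458, -0.539, 0.539, -0.458]
contact_force: [0.6, -0.2, -1.5]
gripper_width: 15.0
```

```bash
python3 -m creep '[[[0,0,-1],[0,0,0],-1],[[0,0,-2],[0,0,0],-1],[[0,0,-3],[0,0,0],-1],[[0,0,-4],[0,0,0],-1],[[0,0,-5],[0,0,0],-1],[[0,0,-6],[0,0,0],-1],[[0,0,-7],[0,0,0],-1],[[0,0,-8],[0,0,0],-1]]'; python3 -m creep '[[[0,0,-0.7],[0,0,0],-1],[[0,0,-1.4],[0,0,0],-1],[[0,0,-2],[0,0,0],-1],[[0,0,-3],[0,0,0],-1]]'; python3 -m creep '[[[0,0,-0.7],[0,0,0],-1],[[0,0,-1.4],[0,0,0],-1],[[0,0,-2],[0,0,0],-1],[[0,0,-3],[0,0,0],-1]]';python3 -m creep '[[[0,0,-0.7],[0,0,0],-1],[[0,0,-1.4],[0,0,0],-1],[[0,0,-2],[0,0,0],-1],[[0,0,-3],[0,0,0],-1]]'
```

```text
clock: 15.57
position: [521.5, 198.4, 152.4]
ee_rot: [-0.458, 0.539, -0.539, 0.458]
contact_force: [0.3, -0.0, -1.7]
gripper_width: 14.8
clock: 15.9
position: [521.6, 198.4, 149.5]
ee_rot: [0.458, -0.539, 0.539, -0.458]
contact_force: [-0.7, -0.5, -1.3]
gripper_width: 14.9
clock: 16.23
position: [521.6, 198.3, 146.5]
ee_rot: [0.458, -0.539, 0.539, -0.458]
contact_force: [0.6, 0.3, -2.1]
gripper_width: 14.9
clock: 16.57
position: [521.6, 198.3, 143.5]
ee_rot: [0.458, -0.539, 0.539, -0.458]
contact_force: [1.0, -0.7, -2.1]
gripper_width: 14.9
```

```bash
for i in 1 2 3 4 5; do :; done; python3 -m creep '[[[0,0,-0.7],[0,0,0],-1],[[0,0,-1.4],[0,0,0],-1],[[0,0,-2],[0,0,0],-1]]'; python3 -m creep '[[[0,0,-0.7],[0,0,0],-1],[[0,0,-1.4],[0,0,0],-1],[[0,0,-2],[0,0,0],-1]]'; python3 -m creep '[[[0,0,-0.7],[0,0,0],-1],[[0,0,-1.4],[0,0,0],-1],[[0,0,-2],[0,0,0],-1]]'
```

```text
clock: 16.82
position: [521.6, 198.4, 142.1]
ee_rot: [0.458, -0.539, 0.539, -0.458]
contact_force: [-1.2, -0.3, 1.7]
gripper_width: 14.7
clock: 17.07
position: [521.7, 198.3, 139.8]
ee_rot: [0.458, -0.539, 0.539, -0.458]
contact_force: [-1.1, -0.2, 2.6]
gripper_width: 14.9
clock: 17.32
position: [521.6, 198.4, 137.6]
ee_rot: [0.458, -0.539, 0.539, -0.458]
contact_force: [-1.8, -1.0, 2.5]
gripper_width: 14.7
```

```bash
python3 -m creep '[[[0,0,-0.8],[0,0,0],-1],[[0,0,-1.6],[0,0,0],-1],[[0,0,-2.4],[0,0,0],-1],[[0,0,-3.2],[0,0,0],-1],[[0,0,-4],[0,0,0],-1],[[0,0,-4.8],[0,0,0],-1],[[0,0,-5.6],[0,0,0],-1]]'; python3 -m creep '[[[0,0,-0.8],[0,0,0],-1],[[0,0,-1.6],[0,0,0],-1],[[0,0,-2.4],[0,0,0],-1],[[0,0,-3.2],[0,0,0],-1],[[0,0,-4],[0,0,0],-1],[[0,0,-4.8],[0,0,0],-1]]'; python3 -m creep '[[[0,0,-0.8],[0,0,0],-1],[[0,0,-1.6],[0,0,0],-1],[[0,0,-2.4],[0,0,0],-1],[[0,0,-3.2],[0,0,0],-1],[[0,0,-4],[0,0,0],-1]]'
```

```text
clock: 17.9
position: [521.7, 198.4, 132.0]
ee_rot: [0.458, -0.539, 0.539, -0.458]
contact_force: [-1.0, -0.8, 4.6]
gripper_width: 14.9
clock: 18.4
position: [521.7, 198.3, 127.4]
ee_rot: [0.458, -0.539, 0.539, -0.458]
contact_force: [-1.3, -1.0, 5.5]
gripper_width: 14.7
clock: 18.82
position: [521.6, 198.3, 123.1]
ee_rot: [0.458, -0.539, 0.539, -0.458]
contact_force: [-1.3, -0.6, 3.9]
gripper_width: 15.0
```

```bash
python3 -m creep '[[[0,0,-0.5],[0,0,0],-1],[[0,0,-1],[0,0,0],-1],[[0,0,-1.5],[0,0,0],-1],[[0,0,-1.5],[0,0,0],-1]]'; python3 -m creep '[[[0,0,-0.5],[0,0,0],-1],[[0,0,-1],[0,0,0],-1],[[0,0,-1],[0,0,0],-1]]'; python3 -m creep '[[[0,0,-0.5],[0,0,0],-1],[[0,0,-0.5],[0,0,0],-1]]'
```

```text
clock: 19.15
position: [521.7, 198.4, 121.5]
ee_rot: [0.458, -0.539, 0.539, -0.458]
contact_force: [-0.9, -0.7, 4.7]
gripper_width: 15.1
clock: 19.4
position: [521.6, 198.4, 120.8]
ee_rot: [0.458, -0.539, 0.539, -0.458]
contact_force: [-2.2, -0.8, 5.3]
gripper_width: 15.1
clock: 19.57
position: [521.7, 198.4, 120.3]
ee_rot: [0.458, -0.539, 0.539, -0.458]
contact_force: [-0.1, 0.4, 5.0]
gripper_width: 14.8
```

```bash
python3 -m creep '[[[0,0,-0.5],[0,0,0],-1],[[0,0,-0.5],[0,0,0],-1]]'; python3 -m creep '[[[0,0,-0.5],[0,0,0],-1],[[0,0,-0.5],[0,0,0],-1]]'; python3 -m creep '[[[0,0,-0.4],[0,0,0],-1],[[0,0,-0.4],[0,0,0],-1]]'
```

```text
clock: 19.73
position: [521.6, 198.4, 119.7]
ee_rot: [0.458, -0.539, 0.539, -0.458]
contact_force: [0.1, -0.4, 4.5]
gripper_width: 14.4
clock: 19.9
position: [521.7, 198.4, 119.5]
ee_rot: [0.458, -0.539, 0.539, -0.458]
contact_force: [-2.0, 0.4, 6.3]
gripper_width: 14.8
clock: 20.07
position: [521.7, 198.4, 119.4]
ee_rot: [0.458, -0.539, 0.539, -0.458]
contact_force: [-2.3, -0.7, 7.7]
gripper_width: 14.8
```

```bash
python3 -m creep '[[[0,0,-0.4],[0,0,0],-1],[[0,0,-0.4],[0,0,0],-1]]'; python3 -m creep '[[[0,0,-0.4],[0,0,0],-1],[[0,0,-0.4],[0,0,0],-1],[[0,0,-0.4],[0,0,0],-1],[[0,0,-0.4],[0,0,0],-1]]'
```

```text
clock: 20.23
position: [521.7, 198.4, 119.2]
ee_rot: [0.458, -0.539, 0.539, -0.458]
contact_force: [-2.3, -0.4, 7.9]
gripper_width: 14.8
clock: 20.57
position: [521.8, 198.4, 119.1]
ee_rot: [0.458, -0.539, 0.539, -0.458]
contact_force: [-2.9, -0.3, 9.9]
gripper_width: 15.2
```

Clearly on the stop. Now let it rise about 5 mm, watching the force.

```bash
python3 -m creep '[[[0,0,0.7],[0,0,0],-1],[[0,0,1.4],[0,0,0],-1],[[0,0,2.1],[0,0,0],-1],[[0,0,2.8],[0,0,0],-1],[[0,0,3.5],[0,0,0],-1],[[0,0,4.2],[0,0,0],-1],[[0,0,4.2],[0,0,0],-1]]'; python3 -m creep '[[[0,0,0.5],[0,0,0],-1],[[0,0,0.8],[0,0,0],-1],[[0,0,0.8],[0,0,0],-1]]'
```

```text
clock: 21.15
position: [521.6, 198.4, 122.1]
ee_rot: [-0.458, 0.539, -0.539, 0.458]
contact_force: [0.8, -0.2, 3.7]
gripper_width: 15.0
clock: 21.4
position: [521.6, 198.4, 122.8]
ee_rot: [-0.458, 0.539, -0.539, 0.458]
contact_force: [0.1, 0.8, 3.4]
gripper_width: 15.0
```

```bash
python3 -m creep '[[[0,0,0.5],[0,0,0],-1],[[0,0,1],[0,0,0],-1],[[0,0,1],[0,0,0],-1]]'; python3 -m creep '[[[0,0,0.5],[0,0,0],-1],[[0,0,0.8],[0,0,0],-1],[[0,0,0.8],[0,0,0],-1]]';python3 -m creep '[[[0,0,0.4],[0,0,0],-1],[[0,0,0.4],[0,0,0],-1]]'
```

```text
clock: 21.65
position: [521.6, 198.4, 123.9]
ee_rot: [-0.458, 0.539, -0.539, 0.458]
contact_force: [0.1, -0.2, 4.0]
gripper_width: 14.9
clock: 21.9
position: [521.5, 198.3, 124.5]
ee_rot: [-0.458, 0.539, -0.539, 0.458]
contact_force: [-0.7, -0.4, 0.5]
gripper_width: 15.2
clock: 22.07
position: [521.4, 198.4, 124.7]
ee_rot: [-0.458, 0.539, -0.539, 0.458]
contact_force: [0.8, 0.0, -0.4]
gripper_width: 15.1
```

```bash
python3 -m creep '[[[0,0,0],[0,0,0],-0.6],[[0,0,0],[0,0,0],-0.5],[[0,0,0],[0,0,0],-0.3],[[0,0,0],[0,0,0],-0.2],[[0,0,0],[0,0,0],-0.2]]'
python3 -m creep '[[[0,0,5],[0,0,0],-0.2],[[0,0,15],[0,0,0],-0.2],[[0,0,30],[0,0,0],-0.2],[[0,0,55],[0,0,0],0],[[0,0,80],[0,0,0],0.5],[[0,0,100],[0,0,0],1],[[-15,8,108],[0,0,0],1],[[-22,24,108],[0,0,0],1],[[-22,24,108],[0,0,0],1],[[-22,24,108],[0,0,0],1],[[-22,24,108],[0,0,0],1]]'
python3 - <<'E'
from h import *
im,d,s=snap('wrist','wf'); W=cloud('wrist',d,s); A=W.reshape(-1,3)
A=A[np.isfinite(A[:,2])&(abs(A[:,0]-522)<60)&(abs(A[:,1]-198)<60)]
im,d,_=snap('top','tf'); B=cloud('top',d).reshape(-1,3); B=B[np.isfinite(B[:,2])&(abs(B[:,0]-522)<60)&(abs(B[:,1]-198)<60)]
for A in(A,B):
    for lo,hi in((138,162),(108,126),(87,96)):
        P=A[(A[:,2]>lo)&(A[:,2]<hi)]
        if len(P)>10: print(lo,len(P),np.median(P,0),rect(P))
E
```

```text
clock: 22.48
position: [521.4, 198.2, 125.1]
ee_rot: [-0.458, 0.539, -0.539, 0.458]
contact_force: [-0.3, 0.1, -0.6]
gripper_width: 33.9
clock: 23.4
position: [499.6, 222.1, 233.4]
ee_rot: [0.458, -0.539, 0.539, -0.458]
contact_force: [-0.1, -0.3, -0.0]
gripper_width: 85.3
138 2109 [523.36194491 198.60049948 148.97422062] (array([522. , 198.4]), array([17.3, 40.6]), 'yaw', -0.1609)
108 953 [542.26504859 202.48974791 116.92911449] (array([522.3, 198.2]), array([23.1, 55.8]), 'yaw', -0.1548)
87 7632 [541.8540068  193.40671825  91.77320433] (array([527. , 196.6]), array([ 56.5, 103.6]), 'yaw', -0.1617)
138 338 [524.96681293 196.85101153 148.25497563] (array([525.5, 197.8]), array([17.2, 33.1]), 'yaw', -0.1723)
108 204 [536.25632934 189.53976464 116.48691376] (array([530.2, 196.7]), array([22.6, 39.2]), 'yaw', -0.1501)
87 1367 [553.74560702 184.29686882  91.01963944] (array([527.5, 197.5]), array([ 56.9, 103.9]), 'yaw', -0.1656)
```

View pics/wf.png

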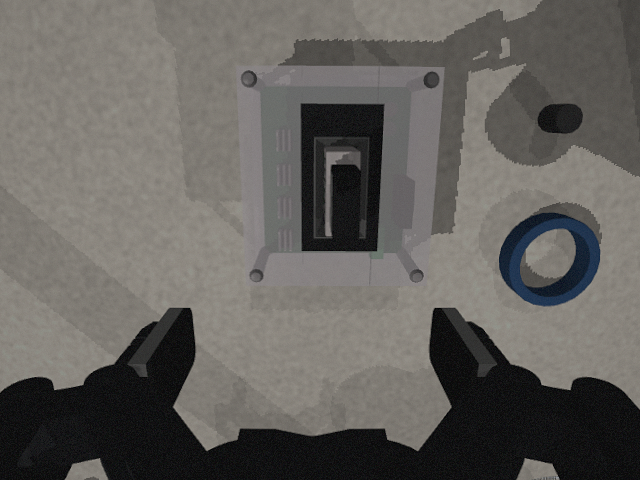

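```bash
python3 -c "
from bench import arm
print(arm.job_done())"
```

```text
the job is handed in; nothing more can be done
None
```

The module is out of the programming dock and held by the controller's catch. I handed the job in at about 23.5 s; it reports no verdict.

**What I did:** I gripped the tab and pressed the module onto the dock's stop, reading about 10.5 N at the wrist. I let it rise the 18 mm with its spring and lifted it out. I lined it up over the controller using the wrist camera. I met the sled about 1 mm above nominal and pushed to the stop, reading about 10 N. I let it rise about 5 mm until the spring force went to zero, then opened the gripper and backed off.

**Last checks:**
- **Height:** The tab top is at about 149 mm, so the underside is about 37 mm up. An uncaught module would stand near 55 mm.
- **Position:** The wrist camera puts the module at (522.0, 198.4), about 1 mm from the slot centre I measured, (521.2, 198.0).
- **Angle:** The yaw is within about 0.01 rad of the slot, and the centres of the tab top and the block top agree within about 0.4 mm, so it stands upright.
- **Robot and bystanders:** The gripper was clear, with a contact force of about zero. I did not measure the bystanders; the arm stayed well above them, and the tape and capacitor look undisturbed in the last wrist picture.

**Disagreement:** The last top-camera view gave a tab centre a few mm off, at (525.5, 197.8). It saw only part of the tab (33 of 40 mm), so I relied on the wrist camera. Earlier, the two cameras agreed to about 1 mm.

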